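# Hand-turn the rack-feed wheel to its home position

## Task

Bring the vial-rack feeder to its home position by hand: push on successive spokes of its upright handwheel with the fingertips until the slim bare stem, which sits where the sixth spoke would be, points straight up. Do not push on the stem itself, leave the vials and the screwdriver where they are, and at the end move the hand clear.

Things in the scene. Friction and masses are not known exactly. Their poses are not given: they have to be found in the camera images.
- feeder: rack-feed drive fixed to the table: aluminium gearbox (120 x 130 mm, top at 167 mm) with an upright spoked handwheel. Origin on the table straight under the wheel's centre; x is horizontal along the axle, from the gearbox out through the wheel (away from the robot at yaw 0), y in the wheel's plane, z up. The gearbox's face is 50 mm behind the wheel's middle plane
- hub (a point): wheel's centre, 150 mm above the table; axes as feeder, not turning. Rim: 14 mm thick ring, its centre line 52 mm from the wheel's centre. Six arms at even 60 degree steps: five round spokes reaching 116 mm from the centre, sleeved in black plastic 18 mm thick from 60 mm outward, and the bare stem in the sixth place
- wheel (a joint): wheel's angle, 0 (or any full turn) when the stem points straight up; a growing angle carries an upright stem towards -y of feeder. Turns both ways without stops, with steady friction (3 to 4 N pushed square to a spoke 90 mm from the centre), stays where it is left and does not coast
- stem_tip (a point): outer end of the wheel's slim stem, 118 mm from the wheel's centre; turns with the wheel, z axis outward along the stem. The stem is a bare steel rod 8 mm thick with an end cap 12 mm wide, rigid with the wheel and standing out from its rim. Not to be pushed
- driver: loose screwdriver, about 170 mm long, lying on the table: leave alone
- vial1: loose amber glass vial with a black cap, 27 mm across, 57 mm tall, standing on the table near the feeder, origin under its base: leave alone
- vial2: loose amber glass vial with a black cap, 27 mm across, 57 mm tall, standing on the table near the feeder, origin under its base: leave alone
- vial3: loose amber glass vial with a black cap, 27 mm across, 57 mm tall, standing on the table near the feeder, origin under its base: leave alone
- vial4: loose amber glass vial with a black cap, 27 mm across, 57 mm tall, standing on the table near the feeder, origin under its base: leave alone
- vial5: loose amber glass vial with a black cap, 27 mm across, 57 mm tall, standing on the table near the feeder, origin under its base: leave alone

How it is judged:
At the end, for the whole second after the job is handed in: the stem points straight up to within 0.1 rad (about 6 degrees), the wheel is at rest, and the five vials stand upright within 20 mm, and the screwdriver lies within 30 mm, of where they were (angle between stem_tip's own z axis and vertical below 0.1 rad and velocity of joint wheel between -0.05 and 0.05 rad/s and angle between each of vial1, vial2, vial3, vial4, vial5's own z axis and vertical below 0.3 rad and distance of each of vial1, vial2, vial3, vial4, vial5 from where it was at the start of the episode below 0.02 m and distance of driver from where it was at the start of the episode below 0.03 m); the robot touches nothing.
It fails at once if the stem itself is pushed (more than 2 N) (contact force between wheel_c0 and the arm above 2 N).
It fails at once if a vial is knocked over, shifted more than 20 mm or lifted (angle between any of vial1, vial2, vial3, vial4, vial5's own z axis and vertical above 0.5 rad or distance of any of vial1, vial2, vial3, vial4, vial5 from where it was at the start of the episode above 0.02 m).
It fails at once if the screwdriver is shifted more than 30 mm or lifted (distance of driver from where it was at the start of the episode above 0.03 m).
It also fails if it takes over 48 s, if anything falls off the work surface, if the arm or the gripper's body presses on something with over 40 N, if the wrist force passes 120 N, or if a joint passes its speed limit or range.

## Robot

A 7-joint arm with a two-finger parallel gripper is mounted at the origin on the work surface. World frame = base frame: x ahead of the robot, y to its left, z up, the work surface at z = 0. Lengths are in m, angles in rad, forces in N, time in s.
With the tool pointing down it reaches from about 0.425 to 0.925 m from the base axis. Payload 6.8 kg.
Tool frame: the origin (TCP) lies midway between the tips of the shut fingers; the grasp point (between the pads) lies 19 mm behind it; z points along the fingers, y is the direction in which the jaws open and shut (so a half turn about z gives the same grasp; the last joint's range is limited). The gripper opens to 85 mm and grips with 20 to 120 N. Pads are 22 mm wide; open, the fingers measure 114 mm over their backs; the gripper's body (76 mm by 85 mm) begins 54 mm behind the grasp point. The pads swing forward as they close: fully open they stand 13 mm farther back than shut.
Start: joints at [-1.411, 0.477, 0.022, 1.555, -0.011, 1.109, -0.083], TCP at [0.179, 0.651, 0.231] pointing down, gripper open.
Joint ranges: [-2.96, 2.96], [-0.34, 2.1], [-1.41, 1.46], [0.24, 2.44], [-1.37, 4.51], [0.17, 1.92], [-2.96, 2.96]. Speed limits (rad/s): [2.39, 2.39, 3.14, 3.14, 3.14, 3.14, 3.14].

## Interface

Orientations are given as a unit quaternion [w, x, y, z].
In Python, from station import bot, vision gives the robot as it stands.
- The arm moves only by the tool move_arm, never from a script. Its argument "increments" is text: rows parted by semicolons, each of 7 numbers parted by spaces: the opening, from 0 (shut) to 1 (fully open), then the shift along the world's x, y, z in mm, then the turn, a rotation vector about the world's x, y, z in rad. In form: grip x y z rx ry rz; .... A call has exactly 8 rows; each row shifts and turns the commanded pose from where the row before left it; what a row does not reach is not made up. A row lasts 1/8 s, in which the tool goes at most 62.5 mm and 10.7 degrees, less where a joint would pass 70% of its speed; a pose out of reach is approached as far as the arm can. A call with a gripper value outside its range is refused whole. The fingers move at their own pace and stop on an object; "newtons" is the grip in N (left out, the last holds). Time passes only in rows, so rows that do not move let the fingers close, or fill a call up. It gives the time, the measured TCP pose, the force and the opening at its end, in the units of the state.
- bot.get_obs(): the state, without advancing time (a new reading comes with each control period).
- vision.read_camera(name): name is "side" or "top"; returns (picture, depth): 480x640x3 uint8, red, green, blue; 480x640 float32, m along the optical axis (not along the pixel's ray), 0 where there is no reading.
- vision.calibration(name): a dict with "fx", "fy", "cx", "cy" (pixels), "R" (3x3) and "t" (3): a world point X has camera coordinates R X + t. Camera axes: x right, y down, z forward; pixel columns grow to the right and rows downward; lengths in m; the calibration is good to about 2 mm. A picture is of the moment at which its call begins. calibration takes no time and is no camera call.
- bot.hand_in(): hands the job in, once; it reports no verdict.
The state is a dict: "t": time; "q": joint angles; "joint_vel": joint speeds; "joint_torque": joint torques, N m; "eef_pos": TCP position; "tool_rot": TCP orientation; "contact_force": force on the tool from outside, world axes, zero at the start; "torque": the same for the moment, N m; "gripper_width": opening from 0.0 (shut) to 1.0 (fully open).
Only numpy, scipy, OpenCV 4.12 (cv2) and the standard library are available. Lean on these libraries where they do the work, as an engineer would, in place of code of your own. Each camera call takes 0.05 s, during which the arm holds its last target.

## Working session

There is one attempt and no reset: what is moved stays moved. The work goes in short steps, Python scripts to look and compute and a tool call to move; the robot and the scene stay as the last step left them, time stands still between calls to the robot, and variables do not carry over. Pictures are saved under pics/ and viewed, and the job is handed in when it is done.

Besides the shell and the picture viewer there is one more tool, called after "Request:" by a JSON object that holds its "fn" and its "kwargs". move_arm: Moves the arm, as the interface text tells. Its arguments: {"type":"object","properties":{"increments":{"type":"string"},"newtons":{"type":"number"}},"required":["increments"]}

```bash
ls; mkdir -p pics
python3 - <<'E'
from station import bot, vision
import cv2,numpy as np
for n in ["side","top"]:
    p,d=vision.read_camera(n); np.savez(f"{n}0.npz",p=p,d=d)
    cv2.imwrite(f"pics/{n}0.png",p[:,:,::-1]); print(n,vision.calibration(n))
o=bot.get_obs(); print(o)
E
```

```text
pics
side {'fx': 447.71841015309343, 'fy': 447.71841015309343, 'cx': 317.9753723767471, 'cy': 228.9029307454122, 'R': array([[-0.99073775, -0.13539141,  0.01038654],
       [-0.08490663,  0.55798321, -0.82549718],
       [ 0.10596971, -0.81873311, -0.56431066]]), 't': array([0.59140225, 0.19473545, 0.81715071])}
top {'fx': 442.63541504581445, 'fy': 442.63541504581445, 'cx': 317.6923807330476, 'cy': 244.20199767811351, 'R': array([[-0.01022998, -0.99993156,  0.00567665],
       [-0.99276543,  0.00947715, -0.11969535],
       [ 0.11963336, -0.00686006, -0.99279444]]), 't': array([-0.0280996 ,  0.62821934,  1.04504138])}
{'t': 0.1, 'q': array([-1.41107704,  0.47774909,  0.02236623,  1.55632809, -0.01152492,
        1.10929075, -0.0831112 ]), 'joint_vel': array([-0.00013676, -0.00309514,  0.00037439, -0.00187564,  0.00162231,
       -0.00088413, -0.0006324 ]), 'joint_torque': array([ 4.18779222e-03, -5.97757530e+01,  1.61348261e+00, -2.81954545e+01,
        1.27941824e-02,  5.09918842e-03, -7.70285851e-06]), 'eef_pos': array([0.17850348, 0.65042963, 0.2304125 ]), 'tool_rot': array([-5.57055273e-05,  1.33521139e-01,  9.91045623e-01, -8.21603709e-04]), 'contact_force': array([-0.92951919, -0.53048342, -0.04093105]), 'torque': array([-0.05651062, -0.02076931,  0.01872029]), 'gripper_width': 0.9969120208794136}
```

View pics/side0.png

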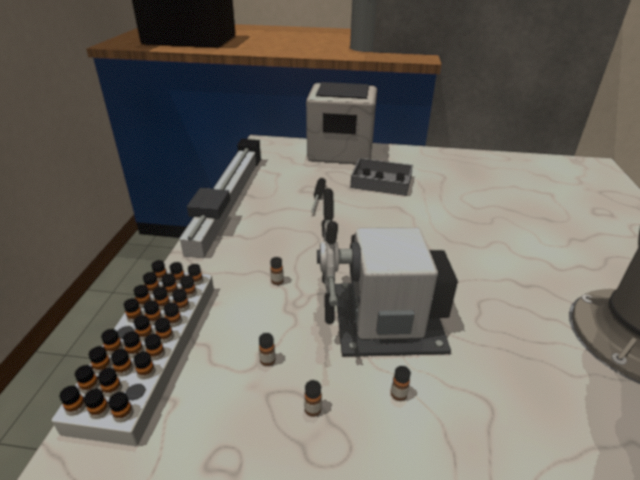

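View pics/top0.png

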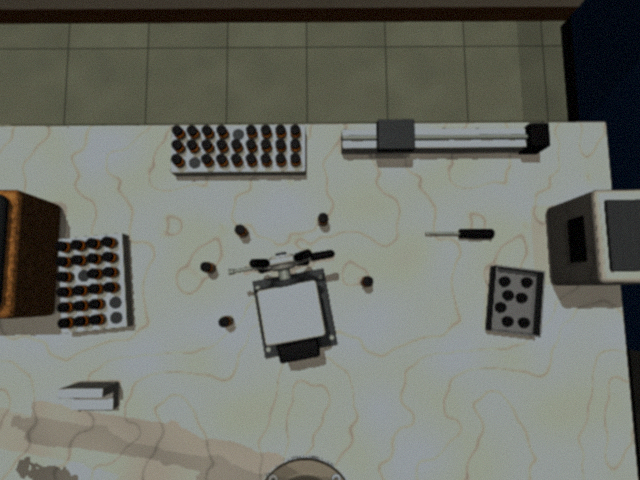

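```bash
cat > h.py <<'E'
import numpy as np,cv2
from station import bot,vision
def pts(n,d):
    c=vision.calibration(n);v,u=np.mgrid[0:480,0:640]
    P=np.stack([(u-c['cx'])/c['fx']*d,(v-c['cy'])/c['fy']*d,d],-1)
    return (P-c['t'])@c['R']
def ray(n,u,v):
    c=vision.calibration(n);r=np.array([(u-c['cx'])/c['fx'],(v-c['cy'])/c['fy'],1])@c['R']
    return -c['R'].T@c['t'],r
def onz(n,u,v,z):
    o,r=ray(n,u,v);return o+r*(z-o[2])/r[2]
def proj(n,X):
    c=vision.calibration(n);p=c['R']@np.asarray(X)+c['t'];return np.array([c['fx']*p[0]/p[2]+c['cx'],c['fy']*p[1]/p[2]+c['cy']])
E
python3 - <<'E'
from h import *
s=np.load('side0.npz');t=np.load('top0.npz')
a=cv2.resize(s['p'][160:420,230:480],None,fx=3,fy=3,interpolation=cv2.INTER_CUBIC)[:,:,::-1]
a=a[:600]
cv2.imwrite('pics/sz.png',a)
b=cv2.resize(t['p'][200:370,190:390],None,fx=4,fy=4,interpolation=cv2.INTER_CUBIC)[:600,:,::-1]
b=np.clip(b.astype(int)*1.6,0,255).astype(np.uint8)
cv2.imwrite('pics/tz.png',b)
P=pts('top',t['d'])
print('cov',(t['d']>0).mean(),(s['d']>0).mean())
# gearbox top
m=(abs(P[...,2]-.167)<.008)&(P[...,0]>.2)&(P[...,0]<.7)
v,u=np.nonzero(m);k=(u>240)&(u<340)&(v>260)&(v<360);q=np.stack([u[k],v[k]],1).astype(np.float32)
r=cv2.minAreaRect(q);bx=cv2.boxPoints(r);print(r)
for c in bx: print(c,onz('top',c[0],c[1],.167))
# vials : dark blobs at ht 0.057
for u,v in [(241,231),(323,219),(208,267),(226,321),(367,282),(430,234),(490,234)]:
    print(u,v,onz('top',u,v,.057).round(3),P[v,u].round(3))
E
```

```text
cov 0.9959700520833333 0.9959342447916667
((283.48077392578125, 301.90386962890625), (81.19207000732422, 70.40568542480469), 78.69007110595703)
[241.00002 269.00003] [0.56056125 0.13092719 0.167     ]
[310.03845 255.19234] [ 0.58874805 -0.01675205  0.167     ]
[325.96155 334.8077 ] [ 0.42046631 -0.04882803  0.167     ]
[256.9231  348.61542] [0.39362846 0.0959142  0.167     ]
241 231 [0.659 0.15  0.057] [0.659 0.15  0.058]
323 219 [ 0.687 -0.048  0.057] [ 0.687 -0.048  0.055]
208 267 [0.573 0.228 0.057] [0.573 0.228 0.058]
226 321 [0.446 0.183 0.057] [0.446 0.183 0.057]
367 282 [ 0.534 -0.151  0.057] [ 0.534 -0.151  0.055]
430 234 [ 0.648 -0.305  0.057] [ 0.654 -0.317  0.013]
490 234 [ 0.646 -0.451  0.057] [ 0.651 -0.463  0.026]
```

View pics/sz.png

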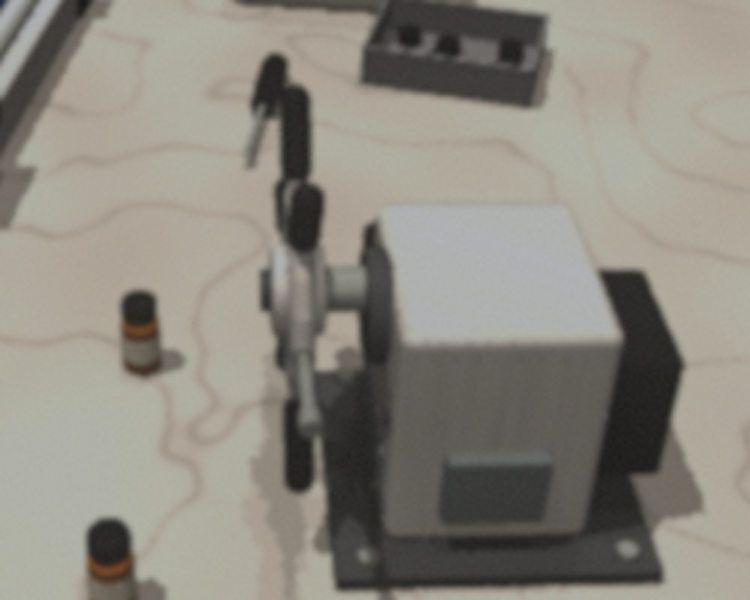

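View pics/tz.png

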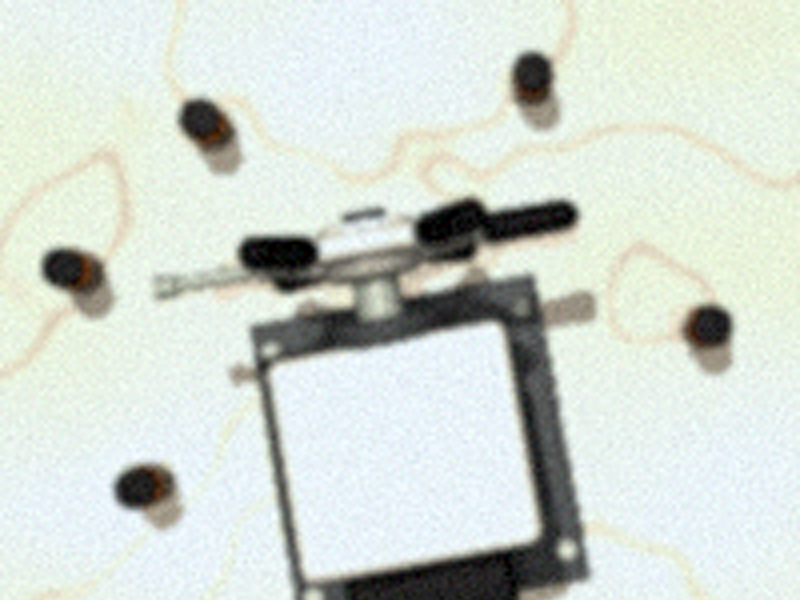

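Run:
```python
from h import *
s=np.load('side0.npz');t=np.load('top0.npz')
P=pts('top',t['d']);Q=pts('side',s['d'])
# gearbox top by brightness+depth
m=((abs(P[...,2]-.167)<.006)&(t['p'].min(-1)>90)).astype(np.uint8)
m=cv2.morphologyEx(m,cv2.MORPH_OPEN,np.ones((9,9)))
cs,_=cv2.findContours(m,0,1);c=max([c for c in cs if 240<c[:,0,0].mean()<340],key=cv2.contourArea)
w=np.array([onz('top',u,v,.167)[:2] for u,v in c[:,0]],np.float32)
r=cv2.minAreaRect(w);print(r)
bx=cv2.boxPoints(r);print(bx)
e=[bx[1]-bx[0],bx[2]-bx[1]]
for k in e: print(np.linalg.norm(k),np.arctan2(k[1],k[0]))
```

```text
((0.4680009186267853, 0.025527648627758026), (0.11694619059562683, 0.12698811292648315), 9.747995376586914)
[[ 0.39962155  0.0782046 ]
 [ 0.42112255 -0.04695005]
 [ 0.5363803  -0.0271493 ]
 [ 0.5148793   0.09800535]]
0.12698811 -1.4006617
0.11694621 0.1701346
```

```bash
cat >> h.py <<'E'
YAW=0.170;HUB=np.array([0.5764,0.0441,0.150]);c_,s_=np.cos(YAW),np.sin(YAW)
RF=np.array([[c_,-s_,0],[s_,c_,0],[0,0,1]])
def tof(X): return (X-HUB)@RF
def fromf(X): return np.asarray(X)@RF.T+HUB
E
python3 - <<'E'
from h import *
im=np.full((500,500,3),255,np.uint8)
for n,col in (('top',(0,0,255)),('side',(255,0,0))):
    D=np.load(n+'0.npz');F=tof(pts(n,D['d']))
    m=(abs(F[...,0])<.022)&(abs(F[...,1])<.14)&(F[...,2]>-.125)&(F[...,2]<.14)&(D['d']>0)
    f=F[m];dark=D['p'][m].max(-1)<60
    r=np.hypot(f[:,1],f[:,2]);o=r>.062
    print(n,m.sum(),'medx dark',np.median(f[dark&o,0]),'rng',np.percentile(f[dark&o,0],[5,95]))
    a=np.degrees(np.arctan2(-f[:,1],f[:,2]))
    print(np.histogram(a[dark&o],bins=np.arange(-180,181,10)))
    print('light',np.histogram(a[~dark&(r>.08)],bins=np.arange(-180,181,10))[0])
    for (x,y,z),k in zip(f,dark):
        cv2.circle(im,(int(250-y*1700),int(250-z*1700)),2,col if k else tuple(int(.5*v+100) for v in col),-1)
# view from gearbox (+y left)
cv2.circle(im,(250,250),int(116*1.7),(0,200,0),1);cv2.circle(im,(250,250),int(52*1.7),(0,200,0),1)
cv2.imwrite('pics/w.png',im)
E
```

```text
top 1176 medx dark -0.0026902399237529653 rng [-0.00876739  0.00500325]
(array([  0,   0,   0,  19,   0,   0,   0,   0,   0,   0,   0,   0,   0,
         0,   0, 143,   0,   0,   0,   0, 109,  32,   0,   0,   0,   0,
       145,   5,   0,   0,   0,   0,  19,   1,   0,   0]), array([-180, -170, -160, -150, -140, -130, -120, -110, -100,  -90,  -80,
        -70,  -60,  -50,  -40,  -30,  -20,  -10,    0,   10,   20,   30,
         40,   50,   60,   70,   80,   90,  100,  110,  120,  130,  140,
        150,  160,  170,  180]))
light [ 0  0  0  7  0  0  0  0  0 77  0  0  0  0  4 13  0  0  0  0  4  2  0  0
  0  0  9 13  0  0  0  0  2  6  0  0]
side 1878 medx dark -0.0006666773609658244 rng [-0.00784637  0.00496895]
(array([  0,   0,   0, 179,   0,   0,   0,   0,   1,   1,   0,   0,   0,
         0, 139,  50,   0,   0,   0,   0, 230,  11,   0,   0,   0,   0,
         9,   0,   0,   0,   0,   0,   0,   5,   0,   0]), array([-180, -170, -160, -150, -140, -130, -120, -110, -100,  -90,  -80,
        -70,  -60,  -50,  -40,  -30,  -20,  -10,    0,   10,   20,   30,
         40,   50,   60,   70,   80,   90,  100,  110,  120,  130,  140,
        150,  160,  170,  180]))
light [  0   0   0  49   0   0   0   0   3 123   0   0   0   0   1  48   0   0
   0   0  27  19   0   0   0   0  21   1   0   0   0   0   0  15   0   0]
```

View pics/w.png

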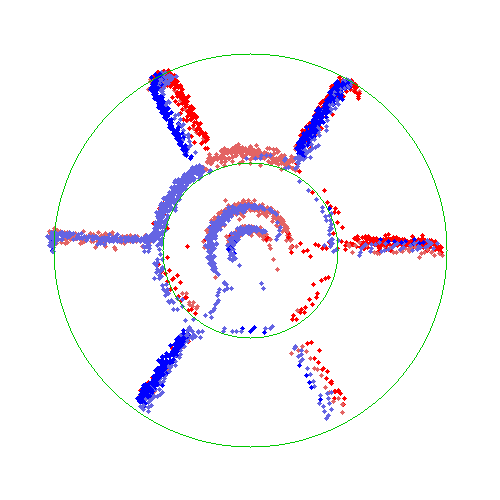

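The top view shows the wheel edge-on, with its hub near (288,262). The stem points left, with its tip near (232,271). The side view agrees. In the feeder frame the stem sits at about -88°, so the wheel has to turn about +88°. My plan is to use shut fingers with the tool vertical, and push the top-left spoke (-28°) towards -y and on around to about +60°.

Request:
{"fn": "move_arm", "kwargs": {"increments": "0 24 -32 3 0 0 -0.071; 0 24 -32 3 0 0 -0.071; 0 24 -32 3 0 0 -0.071; 0 24 -32 3 0 0 -0.071; 0 24 -32 3 0 0 -0.071; 0 24 -32 3 0 0 -0.071; 0 24 -32 3 0 0 -0.071; 0 24 -32 3 0 0 -0.071", "newtons": 60}}

```text
t: 1.1
eef_pos: [0.3715, 0.3932, 0.2553]
tool_rot: [-0.0, 0.407, 0.913, -0.0]
contact_force: [0.5, -0.1, -0.3]
gripper_width: -0.003
```

Request:
{"fn": "move_arm", "kwargs": {"increments": "0 24 -32 3 0 0 -0.071; 0 24 -32 3 0 0 -0.071; 0 24 -32 3 0 0 -0.071; 0 24 -32 3 0 0 -0.071; 0 24 -32 3 0 0 -0.071; 0 24 -32 3 0 0 -0.071; 0 24 -32 3 0 0 -0.071; 0 24 -32 3 0 0 -0.071"}}

```text
t: 2.1
eef_pos: [0.5631, 0.1373, 0.2794]
tool_rot: [-0.0, 0.647, 0.763, 0.0]
contact_force: [0.1, 0.5, -0.4]
gripper_width: 0.004
```

Run:
```python
from h import *
o=bot.get_obs();print(o['eef_pos'],tof(o['eef_pos']))
from scipy.spatial.transform import Rotation as R
w=o['tool_rot'];m=R.from_quat([*w[1:],w[0]]).as_matrix();print((RF.T@m).round(3))
for n in ['top','side']:
    p,d=vision.read_camera(n)
    P=proj(n,HUB).astype(int);x0=max(P[0]-110,0);y0=max(P[1]-130,0)
    a=p[y0:y0+200,x0:x0+220]
    cv2.imwrite(f'pics/{n}1.png',np.clip(cv2.resize(a,None,fx=3,fy=3)[:,:,::-1].astype(int)*1.4,0,255).astype(np.uint8))
```

```text
[0.56312078 0.13725111 0.27936802] [0.00267172 0.09405492 0.12936802]
[[ 0.006  1.    -0.   ]
 [ 1.    -0.006  0.   ]
 [ 0.    -0.    -1.   ]]
```

View pics/top1.png

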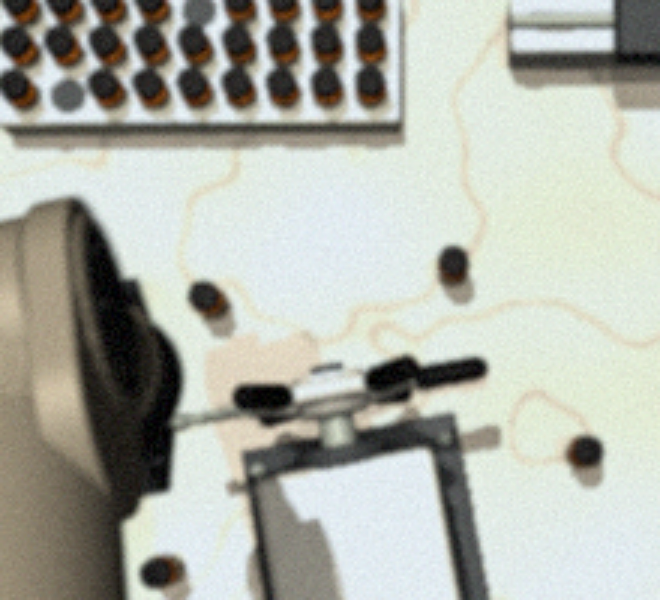

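View pics/side1.png

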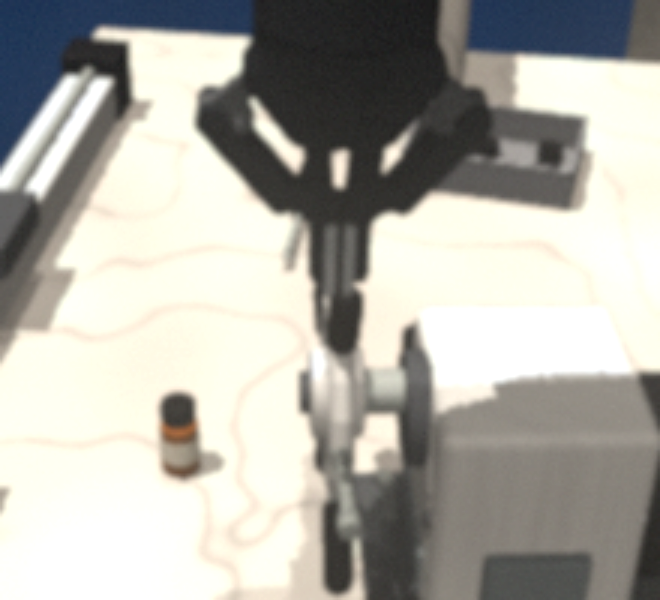

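Request:
{"fn": "move_arm", "kwargs": {"increments": "0 0 0 -27 0 0 0; 0 0 0 -25 0 0 0; 0 2 -12 0 0 0 0; 0 2 -12 0 0 0 0; 0 2 -12 0 0 0 0; 0 2 -12 0 0 0 0; 0 2 -12 0 0 0 0; 0 2 -12 0 0 0 0"}}

```text
t: 3.2
eef_pos: [0.5752, 0.0665, 0.2282]
tool_rot: [0.0, 0.646, 0.764, 0.001]
contact_force: [-0.9, 3.4, 3.1]
gripper_width: -0.002
```

```bash
cat >> h.py <<'E'
def wheel(tag):
    o=bot.get_obs();print('t',o['t'],'tcpF',tof(o['eef_pos']).round(4),'F',o['contact_force'].round(1))
    im=np.full((500,500,3),255,np.uint8)
    for n,col in (('top',(0,0,255)),('side',(255,0,0))):
        p,d=vision.read_camera(n);F=tof(pts(n,d))
        m=(abs(F[...,0])<.02)&(abs(F[...,1])<.14)&(F[...,2]>-.125)&(F[...,2]<.14)&(d>0)
        for (x,y,z),c in zip(F[m],p[m]):
            k=c.max()<60
            cv2.circle(im,(int(250-y*1700),int(250-z*1700)),2,col if k else tuple(int(.5*v+100) for v in col),-1)
        P=proj(n,HUB).astype(int);x0=max(P[0]-100,0);y0=max(P[1]-100,0)
        a=cv2.resize(p[y0:y0+200,x0:x0+200],None,fx=2,fy=2)[:,:,::-1]
        cv2.imwrite(f'pics/{n}_{tag}.png',np.clip(a.astype(int)*1.4,0,255).astype(np.uint8))
    cv2.circle(im,(250,250),197,(0,200,0),1)
    cv2.imwrite(f'pics/w_{tag}.png',im)
E
python3 -c "
from h import *
wheel('a')"
```

```text
t 3.2 tcpF [0.0026 0.0223 0.0782] F [-0.9  3.4  3.1]
```

View pics/w_a.png

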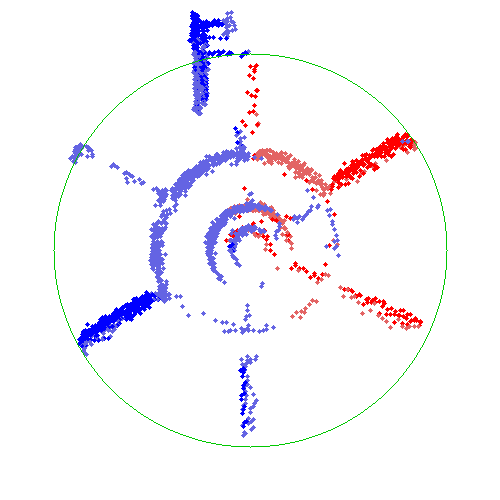

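View pics/side_a.png

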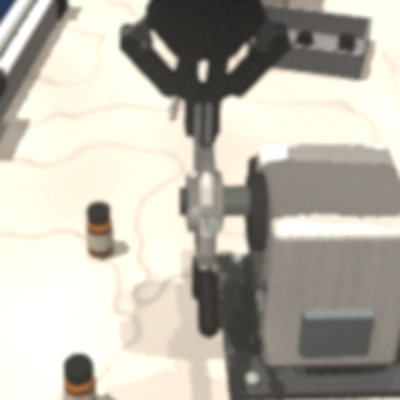

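The pushed spoke now stands at about 0° and the stem is at about -60°. Next I'll follow the arc with the fingertip.

Request:
{"fn": "move_arm", "kwargs": {"increments": "0 1.4 -8 2 0 0 0; 0 1.4 -8.3 2 0 0 0; 0 1.3 -7.4 0 0 0 0; 0 1.3 -7.4 0 0 0 0; 0 1.3 -7.4 -1.5 0 0 0; 0 1.3 -7.4 -1.5 0 0 0; 0 1.2 -7 -3 0 0 0; 0 1.2 -7 -3 0 0 0"}}

```text
t: 4.3
eef_pos: [0.5852, 0.0067, 0.2222]
tool_rot: [0.0, 0.646, 0.764, 0.0]
contact_force: [0.4, 4.8, -0.8]
gripper_width: 0.002
```

```bash
python3 -c "
from h import *
wheel('b')"
```

```text
t 4.3 tcpF [ 0.0024 -0.0383  0.0722] F [ 0.4  4.8 -0.8]
```

View pics/w_b.png

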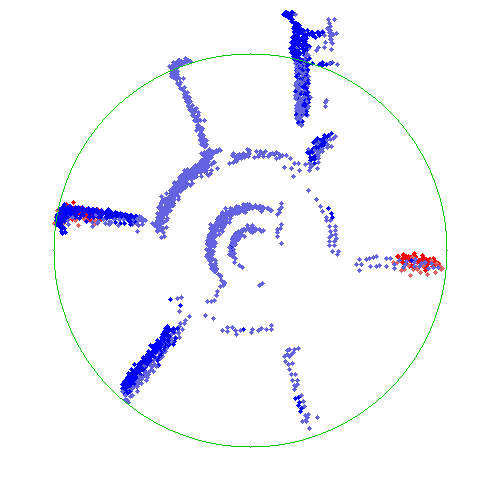

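View pics/side_b.png

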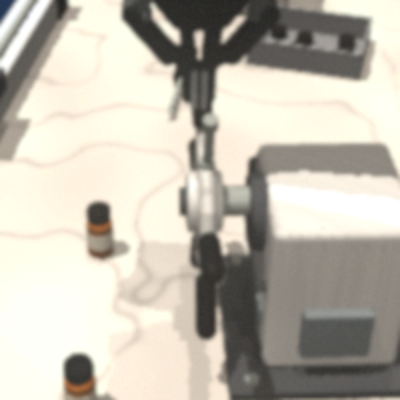

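Request:
{"fn": "move_arm", "kwargs": {"increments": "0 0.6 -3.3 -2.1 0 0 0; 0 0.6 -3.3 -2.1 0 0 0; 0 0.6 -3.3 -2.1 0 0 0; 0 0.6 -3.3 -2.1 0 0 0; 0 0.3 -1.8 -1.6 0 0 0; 0 0.3 -1.8 -1.6 0 0 0; 0 0.3 -1.8 -1.6 0 0 0; 0 0.3 -1.8 -1.6 0 0 0"}}

```text
t: 5.4
eef_pos: [0.5888, -0.0134, 0.2075]
tool_rot: [0.0, 0.646, 0.764, 0.0]
contact_force: [-0.5, 3.7, 0.8]
gripper_width: 0.0
```

```bash
python3 -c "
from h import *
wheel('c')"
```

```text
t 5.4 tcpF [ 0.0025 -0.0587  0.0575] F [-0.5  3.7  0.8]
```

View pics/w_c.png

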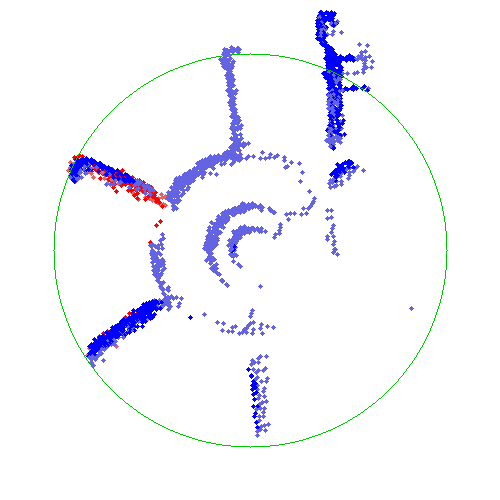

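View pics/side_c.png

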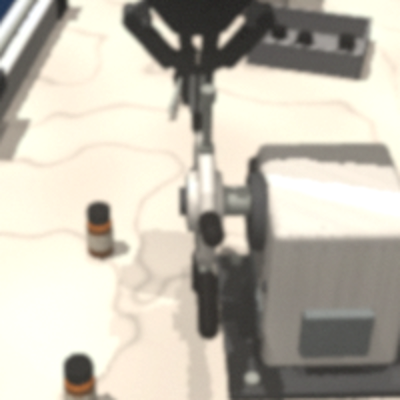

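Request:
{"fn": "move_arm", "kwargs": {"increments": "0 0.2 -1.3 -1.9 0 0 0; 0 0.2 -1.3 -2 0 0 0; 0 0 0 0 0 0 0; 0 0 0 10 0 0 0; 0 0 0 40 0 0 0; 0 0 0 40 0 0 0; 0 0 -50 0 0 0 0; 0 0 -60 0 0 0 0"}}

```text
t: 6.5
eef_pos: [0.5894, -0.1263, 0.2947]
tool_rot: [0.001, 0.644, 0.765, 0.0]
contact_force: [1.3, -0.6, -0.2]
gripper_width: 0.002
```

Request:
{"fn": "move_arm", "kwargs": {"increments": "0 0 -60 0 0 0 0; 0 0 -60 0 0 0 0; 0 0 -60 0 0 0 0; 0 0 -60 0 0 0 0; 0 0 0 0 0 0 0; 0 0 0 0 0 0 0; 0 0 0 0 0 0 0; 0 0 0 0 0 0 0"}}

```text
t: 7.5
eef_pos: [0.5897, -0.3643, 0.2938]
tool_rot: [-0.0, 0.645, 0.764, 0.0]
contact_force: [0.5, 0.0, 0.0]
gripper_width: 0.001
```

```bash
cat > m.py <<'E'
from h import *
def meas(n,p,d,F):
    m=(abs(F[...,0])<.02)&(d>0)&(np.hypot(F[...,1],F[...,2])>.066)&(np.hypot(F[...,1],F[...,2])<.122)
    f=F[m];a=np.degrees(np.arctan2(-f[:,1],f[:,2]))
    for c in range(-180,180,60):
        k=abs((a-c+180)%360-180)<22
        if k.sum()<25: continue
        q=f[k][:,1:]
        vx,vy,x0,y0=cv2.fitLine(q.astype(np.float32),cv2.DIST_HUBER,0,.002,.001).ravel()
        ang=np.degrees(np.arctan2(-vx,vy)); ang=(ang-c+90)%180-90
        off=x0*vy-y0*vx
        print(n,c,'n',k.sum(),'dir err deg %.1f'%ang,'centroid err %.1f'%np.mean((a[k]-c+180)%360-180),'line offset mm %.1f'%(off*1e3))
for n in ['top','side']:
    p,d=vision.read_camera(n);meas(n,p,d,tof(pts(n,d)))
E
python3 -c "
from h import *
wheel('d')
import m"
```

```text
t 7.5 tcpF [-0.056  -0.4048  0.1438] F [0.5 0.  0. ]
top -120 n 53 dir err deg -3.9 centroid err 1.9 line offset mm -9.1
top -60 n 207 dir err deg -4.9 centroid err 1.6 line offset mm -10.4
top 0 n 44 dir err deg -6.3 centroid err -2.3 line offset mm -7.5
top 60 n 190 dir err deg 1.5 centroid err -6.7 line offset mm -13.6
top 120 n 61 dir err deg -4.3 centroid err -5.9 line offset mm -2.4
side -180 n 52 dir err deg -2.0 centroid err -0.1 line offset mm 3.1
side -120 n 333 dir err deg -4.6 centroid err 1.6 line offset mm -9.8
side -60 n 176 dir err deg -12.1 centroid err 0.1 line offset mm -21.8
side 0 n 168 dir err deg -3.9 centroid err -3.5 line offset mm -0.4
side 60 n 137 dir err deg -3.4 centroid err -6.6 line offset mm -5.7
```

View pics/w_d.png

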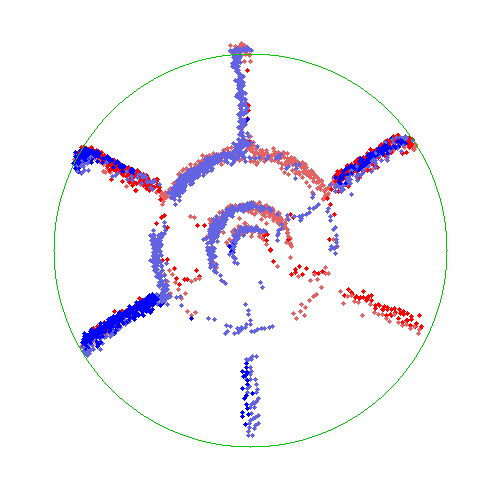

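View pics/top_d.png

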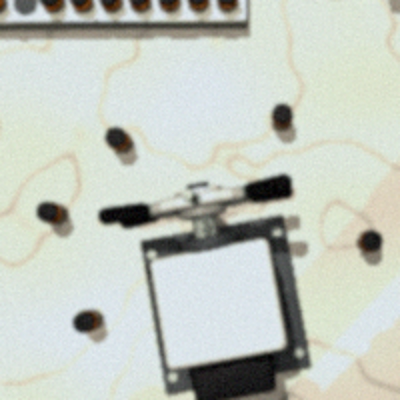

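```bash
cat > m2.py <<'E'
from h import *
acc={}
for i in range(3):
  p,d=vision.read_camera('top');F=tof(pts('top',d))
  m=(abs(F[...,0])<.02)&(d>0)&(F[...,2]>.015)&(F[...,2]<.09)&(abs(F[...,1])>.062)&(abs(F[...,1])<.092)
  for s in (1,-1):
    k=m&(np.sign(F[...,1])==s);f=F[k]
    acc.setdefault(s,[]).append(f)
h={}
for s in acc:
  f=np.concatenate(acc[s]);y=abs(f[:,1]);b=[(np.percentile(f[(y>l)&(y<=l+.005),2],70)) for l in np.arange(.062,.09,.005)]
  h[s]=np.array(b);print(s,(h[s]*1e3).round(1))
y=np.arange(.0645,.0925,.005)
for s in h: print(s,'ridge',np.polyfit(y,h[s],1))
dz=h[-1]-h[1]
# z at fixed |y|: ridge z=y*cot-ish; a=60-+e -> dz/de = 2*y/sin^2(60)
print('lean deg',np.degrees(dz/(2*y/0.75)).round(1))
p,d=vision.read_camera('top');u=proj('top',fromf([0,0,.118]));print('upright cap proj',u)
x0,y0=(u-40).astype(int);cv2.imwrite('pics/cap%d.png'%int(bot.get_obs()['t']*10),np.clip(cv2.resize(p[y0:y0+80,x0:x0+80],None,fx=7,fy=7)[:,:,::-1].astype(int)*1.4,0,255).astype(np.uint8));print(x0,y0)
E
python3 m2.py; ls pics
```

```text
1 [42.9 45.7 48.2 51.  53.1 56.5]
-1 [52.  54.7 57.1 61.  64.3 65.4]
1 ridge [0.53041064 0.00873897]
-1 ridge [0.56953103 0.01523605]
lean deg [3.  2.8 2.6 2.7 2.9 2.1]
upright cap proj [277.70615474 256.90670191]
237 216
cap79.png
side0.png
side1.png
side_a.png
side_b.png
side_c.png
side_d.png
sz.png
top0.png
top1.png
top_a.png
top_b.png
top_c.png
top_d.png
tz.png
w.png
w_a.png
w_b.png
w_c.png
w_d.png
```

The stem still leans about 2.7° short of vertical. That's inside the tolerance, but I'll give one small extra push to centre it.

Request:
{"fn": "move_arm", "kwargs": {"increments": "0 0 60 0 0 0 0; 0 0 60 0 0 0 0; 0 0 60 0 0 0 0; 0 0 60 0 0 0 0; 0 0 60 0 0 0 0; 0 0 46 0 0 0 0; 0 0 0 0 0 0 0; 0 0 0 0 0 0 0"}}

```text
t: 8.9
eef_pos: [0.589, -0.0208, 0.2938]
tool_rot: [0.0, 0.646, 0.763, -0.0]
contact_force: [0.2, -0.9, 0.5]
gripper_width: 0.001
```

Request:
{"fn": "move_arm", "kwargs": {"increments": "0 0 2.5 -40 0 0 0; 0 0 0 -38 0 0 0; 0 0 0 -9 0 0 0; 0 0 0 -3 0 0 0; 0 0 0 -2 0 0 0; 0 0 0 -1 0 0 0; 0 0 0 0 0 0 0; 0 0 0 0 0 0 0"}}

```text
t: 9.9
eef_pos: [0.5899, -0.0174, 0.2014]
tool_rot: [0.001, 0.646, 0.764, 0.001]
contact_force: [0.0, 0.8, 3.9]
gripper_width: 0.001
```

Contact is made, with 3.9 N upward on the tool. Now I'll retreat and measure again.

Request:
{"fn": "move_arm", "kwargs": {"increments": "0 0 0 5 0 0 0; 0 0 0 30 0 0 0; 0 0 0 57 0 0 0; 0 0 -60 0 0 0 0; 0 0 -60 0 0 0 0; 0 0 -60 0 0 0 0; 0 0 -60 0 0 0 0; 0 0 -60 0 0 0 0"}}

```text
t: 10.9
eef_pos: [0.5886, -0.3186, 0.2921]
tool_rot: [-0.001, 0.645, 0.764, 0.0]
contact_force: [0.3, 0.5, 0.8]
gripper_width: 0.002
```

Request:
{"fn": "move_arm", "kwargs": {"increments": "0 0 -40 0 0 0 0; 0 0 0 0 0 0 0; 0 0 0 0 0 0 0; 0 0 0 0 0 0 0; 0 0 0 0 0 0 0; 0 0 0 0 0 0 0; 0 0 0 0 0 0 0; 0 0 0 0 0 0 0"}}

```text
t: 11.9
eef_pos: [0.589, -0.3574, 0.2927]
tool_rot: [0.0, 0.646, 0.764, 0.0]
contact_force: [-0.4, -0.2, -0.5]
gripper_width: -0.001
```

```bash
python3 m2.py; python3 -c "
from h import *
wheel('e')
t=np.load('top0.npz')['p'];p,d=vision.read_camera('top')
for u,v in [(241,231),(323,219),(208,267),(226,321),(367,282),(475,234)]:
    g=lambda q:(lambda M:(M['m10']/M['m00'],M['m01']/M['m00']))(cv2.moments((q[v-12:v+13,u-20:u+21].max(-1)<55).astype(np.uint8)))
    print(np.round(g(t),1),np.round(g(p),1))
"
```

```text
1 [45.  47.8 51.1 53.3 56.7 59.3]
-1 [49.  51.8 55.2 57.9 61.  63. ]
1 ridge [0.57289454 0.0080787 ]
-1 ridge [0.57559485 0.0120016 ]
lean deg [1.3 1.2 1.2 1.3 1.1 0.9]
upright cap proj [277.70615474 256.90670191]
237 216
t 12.1 tcpF [-0.0556 -0.3979  0.1426] F [0.4 0.6 0.2]
[20.  11.5] [19.8 11.3]
[19.9 12.2] [19.7 12.1]
[19.3 12.5] [19.  12.4]
[19.  12.5] [18.9 12.5]
[19.9 11.5] [20.1 11.4]
[21.2 11.9] [25.9 12.8]
```

View pics/w_e.png

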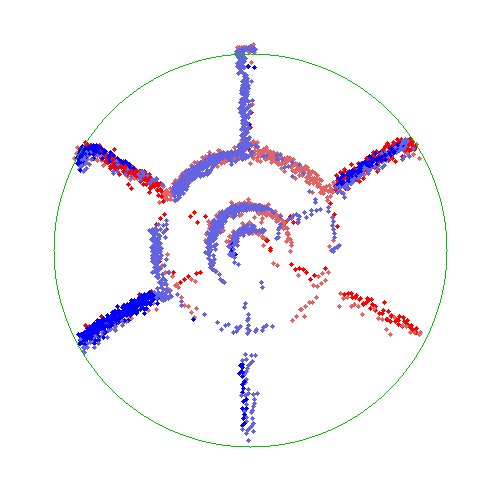

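View pics/top_e.png

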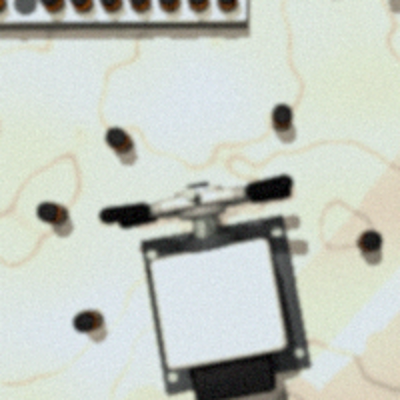

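```bash
python3 -c "
from station import bot
print(bot.hand_in())"
```

```text
the job is handed in; nothing more can be done
None
```

The stem now points up to within about 1.2° by my last measurement, and the limit is about 6°. I handed the job in at about 12 s; no verdict was reported.

- **What I did:** With the fingers shut and the tool vertical, I pushed the spoke ahead of the stem from about -28° round to +60°. That left the stem about 2.7° short, so I gave the same spoke one small extra push. I then moved the hand about 0.4 m to the side. I did not use successive spokes, because this one spoke covered the whole turn.
- **Wheel angle:** The figure comes from the heights of the two upper spokes, with perhaps 1° of uncertainty. An earlier fit, made before the extra push, used the directions of single arms. It scattered more, mostly from -2° to -6° with outliers at +1.5° and -12°, so I did not rely on it.
- **Contact forces:** The readings between pushes stayed at about 5 N or less. At my stops the fingers were well clear of the stem. After the retreat the force reading was near zero.
- **Vials:** All five appeared within 0.3 pixels of where they started in the top view.
- **Screwdriver:** My check was inconclusive. Its dark patch read about 5 pixels away from the start, which I put down to the arm or its shadow over it without checking further. The fingertips never went below 0.29 m on that side, so they should not have touched it.

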